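# Stand the tipped cleaner bottles back up in the bottle rack

## Robot

A 6-joint arm with a two-finger parallel gripper is mounted at the origin on the work surface. World frame = base frame: x ahead of the robot, y to its left, z up, the work surface at z = 0. Lengths are in m, angles in rad, forces in N, time in s.
With the tool pointing down it reaches from about 0.3 to 0.875 m from the base axis. Payload 6.4 kg.
Tool frame: the origin (TCP) lies at the very end of the fingers, on their centre line; the grasp point (between the pads) lies 19 mm behind it; z points along the fingers, y is the line along which they close (so a half turn about z gives the same grasp; the last joint's range is limited). The gripper opens to 85 mm and grips with 20 to 120 N. Pads are 22 mm wide; open, the fingers measure 114 mm over their backs; the gripper's body (76 mm by 85 mm) begins 54 mm behind the grasp point. The pads swing forward as they close: fully open they stand 13 mm farther back than shut.
Start: joints at [1.024, 0.181, 1.607, -0, 1.354, -0.206], TCP at [0.192, 0.542, 0.231] pointing down, gripper open.
Joint ranges: [-2.99, 2.99], [-0.89, 2.07], [0.3, 2.58], [-1.14, 4.28], [0, 2.63], [-3.12, 3.12]. Speed limits (rad/s): [2.57, 2.57, 3.01, 3.14, 3.14, 3.14].

## Interface

Orientations are given as a unit quaternion [w, x, y, z].
In Python, from bench import ctrl, cams, get_obs gives the robot as it stands (ctrl), with the cameras (cams) and the readings as plain functions.
- The arm moves only by the shell command python3 jog.py 'ROWS'. ROWS is a JSON list of rows, 1 to 10 of them, each of 7 numbers: dx, dy, dz in m, then a rotation vector rx, ry, rz in rad, then the opening from 0.0 (shut) to 1.0 (fully open); each row is the pose to reach, as a shift and turn from the pose commanded when the command began, along the tool's axes at that moment; what a row does not reach only later rows make up. A row lasts 1/8 s, in which the tool goes at most 0.0625 m and 0.188 rad, less where a joint would pass 70% of its speed; a pose out of reach is approached as far as the arm can. The fingers move at their own pace and stop on an object; the grip force is fixed at half the most. Time passes only in rows, so rows that do not move let the fingers close. It prints the time, the measured TCP pose, the force, the opening and the grip force at its end.
- get_obs(): the state, without advancing time (a new reading comes with each control period).
- cams.camera(name): name is "side" or "top"; returns the picture (480x640x3 uint8, blue, green, red); there is no depth.
- cams.camera_params(name): a dict with "fovy" (degrees; the focal length in pixels is half the picture's height over the tangent of half this angle, whatever the lens; pixels are square), "cx", "cy" (the principal point, pixels), "view" (4x4, takes a point from world to camera coordinates). Camera axes: x right, y up, looking along -z (the intrinsics and any distortion apply to the point x, -y, -z); pixel columns grow to the right and rows downward; lengths in m; the calibration is good to about 2 mm. A picture is of the moment at which its call begins. camera_params takes no time and is no camera call.
- ctrl.hand_in(): hands the job in; it is judged then, once.
The state is a dict: "time_s": time; "q": joint angles; "dq": joint speeds; "joint_efforts": joint torques, N m; "eef_pos": TCP position; "eef_rot": TCP orientation; "wrist_force": force on the tool from outside, world axes, zero at the start; "torque": the same for the moment, N m; "opening": opening from 0.0 (shut) to 1.0 (fully open); "grasp_force": force on a finger pad.
Only numpy, scipy, OpenCV 4.12 (cv2) and the standard library are available. Lean on these libraries where they do the work, as an engineer would, in place of code of your own. Each camera call takes 0.05 s, during which the arm holds its last target. There are 200 camera calls.

## Task

Two of the square cleaner bottles have tipped over: one lies in the front lane of the rack between its standing neighbours, the other has fallen out onto the bench. Stand both upright, cap up, side by side in the gap between those two neighbours in the front lane, and let go. Leave everything else as it stands or lies.

Things in the scene. Friction and masses are not known exactly. Their poses are not given: they have to be found in the camera images.
- bottle_a: Tipped bottle lying in the front lane, cap to the rack's left (+y): square white bottle 56 x 56 x 150 mm: flat-sided body up to 112 mm from the base, tapering shoulder, black round cap, diameter 34, from 124 to 150 mm; 0.17 to 0.34 kg, centre of mass 62 mm from the base. Origin: centre of its base; z axis from base to cap; x and y square to its sides (one side faces down)
- bottle_b: The tipped bottle lying on the open bench in front of the rack, to the left or right, its cap pointing leftwards (+y), up to about 30 degrees either way: identical to bottle_a; origin and axes the same.
- left_bottle: an identical bottle standing in the front lane, at the left end of the gap (rack's +y is left). A neighbour: leave standing. Origin: centre of its base, z up
- right_bottle: an identical bottle standing in the front lane, at the right end of the gap, 232 to 240 mm (centre to centre) from left_bottle (rack's +y is left). A neighbour: leave standing. Origin: centre of its base, z up
- lane (a point): Front lane of the bottle rack, a fixed tray of dark sheet steel 420 mm long. Point on its floor (3 mm above the bench), on the lane's centre line, halfway along; y along the lane to the left, x to the rear, z up. Lane 70 mm wide inside (x -35 to 35), between 3 mm thick rails 15 mm high above the floor; end walls equally high; back rail 37 mm. Tray's front edge at x = -39, rear edge at 154
- tin: Round metal tin, 74 mm diameter, 90 mm high, standing in the wider rear lane (lane x 38 to 150 mm). Origin: centre of its base
- jar: Round glass jar with metal lid, 68 mm diameter, 75 mm high, standing in the rear lane. Origin: centre of its base
- flask: Clear round bottle with black cap, 56 mm diameter, 115 mm high, standing in the rear lane. Origin: centre of its base
- gluestick: Glue stick standing on the bench in front of the rack, 30 mm diameter, 98 mm high, easily knocked over. Origin: centre of its base
- jaw: Printed bird's lower jaw, bone-coloured plastic, V-shaped, 141 mm long, 80 mm wide at the wide end, at most 36 mm high, lying on the bench on the side where bottle_b is not. Origin: under its middle; x along it to the tip, z up
- scraper: Bed scraper with orange handle and steel blade lying flat to the right of the rack, 205 mm long, 17 mm high. Origin: under its middle, x along it to the blade

How it is judged:
At the end, for the whole second after the job is handed in: Both tipped bottles stand upright (within 0.08 rad, cap up) and at rest on the floor of the front lane (base within 12 mm of its centre line, not on a rail), both between the two neighbours (each within 220 mm of both), released; neighbours, rear-lane stock and glue stick upright too (angle between each of bottle_a, bottle_b, left_bottle, right_bottle, tin, jar, flask, gluestick's own z axis and vertical below 0.08 rad and z of bottle_a in the frame of lane between -0.004 and 0.006 m and x of bottle_a in the frame of lane between -0.012 and 0.012 m and horizontal distance between each of bottle_a, bottle_b and left_bottle below 0.22 m and horizontal distance between each of bottle_a, bottle_b and right_bottle below 0.22 m and linear speed of each of bottle_a, bottle_b below 0.02 m/s and angular speed of each of bottle_a, bottle_b below 0.1 rad/s and z of bottle_b in the frame of lane between -0.004 and 0.006 m and x of bottle_b in the frame of lane between -0.012 and 0.012 m); the robot touches nothing.
It fails at once if a standing neighbour in the front lane is knocked over (leans more than 0.35 rad) or shifted more than 25 mm (angle between any of left_bottle, right_bottle's own z axis and vertical above 0.35 rad or distance of any of left_bottle, right_bottle from where it was at the start of the episode above 0.025 m).
It fails at once if the tin, jar or flask in the rear lane is knocked over (leans more than 0.35 rad) or shifted more than 25 mm (angle between any of tin, jar, flask's own z axis and vertical above 0.35 rad or distance of any of tin, jar, flask from where it was at the start of the episode above 0.025 m).
It fails at once if the glue stick is knocked over (leans more than 0.35 rad) or shifted more than 25 mm (angle between gluestick's own z axis and vertical above 0.35 rad or distance of gluestick from where it was at the start of the episode above 0.025 m).
It fails at once if the printed jaw or the scraper is shifted more than 25 mm (distance of any of jaw, scraper from where it was at the start of the episode above 0.025 m).
It also fails if it takes over 72 s, if anything falls off the work surface, if the arm or the gripper's body presses on something with over 40 N, if the wrist force passes 120 N, or if a joint passes its speed limit or range.

## Working session

There is one attempt and no reset: what is moved stays moved. The work goes in short steps, Python scripts to look and compute and a shell command to move; the robot and the scene stay as the last step left them, time stands still between calls to the robot, and variables do not carry over. Pictures are saved under pics/ and viewed, at most 11 in all, crops included, and the job is handed in when it is done.

```bash
ls; mkdir -p pics
python3 - <<'E'
from bench import ctrl, cams, get_obs
import cv2,numpy as np
for n in("top","side"):
    cv2.imwrite(f"pics/{n}0.png",cams.camera(n)); p=cams.camera_params(n); print(n,p)
o=get_obs(); print(o)
E
```

```text
bench.py
jog.py
pics
top {'fovy': 56.03524550378502, 'cx': 317.49642780630273, 'cy': 240.4321627080809, 'view': array([[ 0.02553049, -0.99938768, -0.02392612, -0.10284329],
       [ 0.99340598,  0.02268715,  0.1123826 , -0.55581416],
       [-0.11177097, -0.02663754,  0.99337691, -0.92956351],
       [ 0.        ,  0.        ,  0.        ,  1.        ]])}
side {'fovy': 48.9589731614492, 'cx': 320.2729714369026, 'cy': 248.67852627628463, 'view': array([[-0.99971383, -0.00320769, -0.02370594,  0.55765086],
       [-0.01759729, -0.57267601,  0.8195929 , -0.10483001],
       [-0.01620483,  0.81977551,  0.57245568, -1.13862039],
       [ 0.        ,  0.        ,  0.        ,  1.        ]])}
{'time_s': 0.1, 'q': array([ 1.02370054e+00,  1.81479076e-01,  1.60791476e+00, -3.36051610e-06,
        1.35380615e+00, -2.06352649e-01]), 'dq': array([-0.00034887,  0.0002888 , -0.00077721, -0.00181997,  0.00019563,
       -0.00034818]), 'joint_efforts': array([ 9.79752695e-04, -4.45877624e+01, -3.52238238e+01, -2.72619900e-04,
        4.11543195e-03, -4.19919775e-05]), 'eef_pos': array([0.19190369, 0.54149796, 0.23046405]), 'eef_rot': array([-2.94124111e-04,  1.69548136e-01,  9.85521580e-01, -7.47911935e-04]), 'wrist_force': array([-1.01078359,  0.29161441,  0.7833912 ]), 'torque': array([0.00732061, 0.03915696, 0.05057131]), 'grasp_force': 0.0, 'opening': 1.002006086389027}
```

View pics/top0.png

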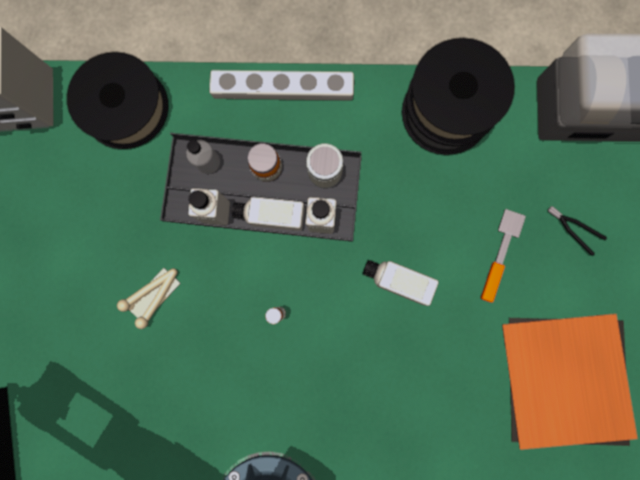

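View pics/side0.png

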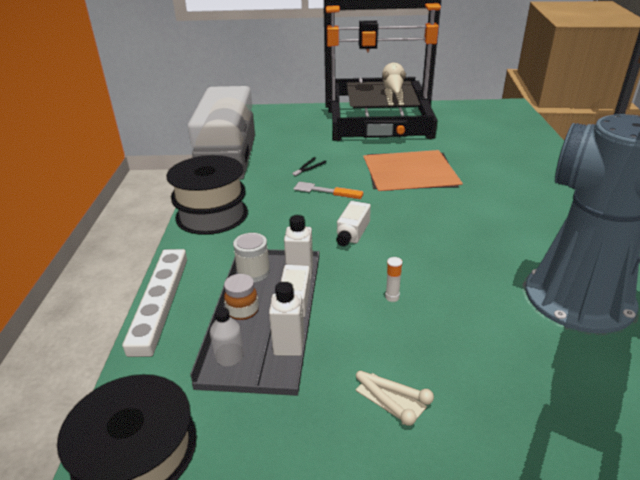

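Top view: the rack spans about (165-360, 135-240), with bottle_a lying at (233-302, 212) between neighbours near (203,203) and (321,212). bottle_b lies at (365-437, 283), the glue stick is at (274,316) and the jaw at (148,297). I'll enlarge this.

```bash
cat > h.py <<'E'
from bench import ctrl, cams, get_obs
import numpy as np,cv2
from scipy.spatial.transform import Rotation as R
def P(n):
    p=cams.camera_params(n); f=240/np.tan(np.radians(p["fovy"])/2); return p,f,np.array(p["view"])
def back(n,u,v,z):
    p,f,V=P(n); d=V[:3,:3].T@np.array([(u-p["cx"])/f,-(v-p["cy"])/f,-1]); c=-V[:3,:3].T@V[:3,3]
    return c+d*(z-c[2])/d[2]
def proj(n,X):
    p,f,V=P(n); c=V[:3,:3]@np.array(X)+V[:3,3]; return np.array([p["cx"]+f*c[0]/-c[2],p["cy"]-f*c[1]/-c[2]])
def crop(n,x0,y0,w,h,s,name,im=None):
    im=cams.camera(n) if im is None else im
    cv2.imwrite(name,cv2.resize(im[y0:y0+h,x0:x0+w],None,fx=s,fy=s,interpolation=cv2.INTER_CUBIC))
E
python3 - <<'E'
from h import *
im=cv2.imread("pics/top0.png")
crop("top",158,130,290,190,2.75,"pics/c1.png",im)
E
```

```text
(no output)
```

View pics/c1.png

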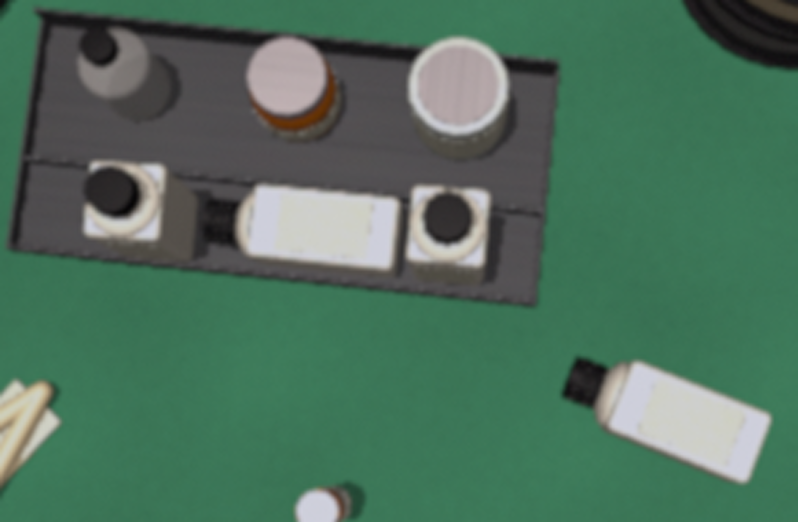

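```bash
cat > m.py <<'E'
from h import *
np.set_printoptions(precision=4,suppress=True)
b=lambda pts,z:np.array([back("top",158+x/2.75,130+y/2.75,z) for x,y in pts])
fl,fr=b([(10,250),(536,304)],.018); bl,br=b([(42,10),(557,64)],.04)
print("front",fl,fr,"back",bl,br, np.linalg.norm(fl-fr),np.linalg.norm(fl-bl))
d=(fl-fr)/np.linalg.norm(fl-fr); yaw=np.arctan2(-d[0],d[1]); xr=np.array([d[1],-d[0],0])
print("yaw rack",yaw,"lane",(fl+fr)/2+xr*.039)
for n,p,z in [("b",[(638,362),(770,416),(748,482),(606,432)],.056),("a",[(256,185),(398,197),(395,271),(249,260)],.059),("L",[(90,163),(164,166),(159,240),(84,235)],.115),("R",[(411,187),(488,189),(484,262),(407,262)],.115)]:
    q=b(p,z); ax=q[0]+q[3]-q[1]-q[2]; print(n,"cen",q.mean(0),"capaxis ang from +y",np.arctan2(-ax[0],ax[1]),"len",np.linalg.norm(ax)/2,"capend",(q[0]+q[3])/2,"base",(q[1]+q[2])/2)
print("caps b,a",b([(583,381)],.028),b([(220,222)],.031),"L,R",b([(110,192),(447,217)],.153),"glue",b([(318,506)],.098))
o=get_obs(); print(R.from_quat(np.roll(o["eef_rot"],-1)).as_matrix())
E
python3 m.py
cat > t.py <<'E'
# usage: t.py x y z  phi(az of tool y)  pitch(0=down, pi/2=horizontal pointing az phi+pi/2)
from h import *
import sys
x,y,z,phi,pit=map(float,sys.argv[1:6])
Y=np.array([np.cos(phi),np.sin(phi),0]); u=np.array([-Y[1],Y[0],0])
Z=u*np.sin(pit)-np.array([0,0,1])*np.cos(pit); M=np.c_[np.cross(Y,Z),Y,Z]
o=get_obs(); C=R.from_quat(np.roll(o["eef_rot"],-1)).as_matrix()
d=C.T@(np.array([x,y,z])-o["eef_pos"]); r=R.from_matrix(C.T@M).as_rotvec()
print(np.round(np.r_[d,r],4).tolist(),"rows",np.linalg.norm(d)/.0625,np.linalg.norm(r)/.188,"q",np.round(o["q"],2),"t",o["time_s"])
E
python3 - <<'E'
from h import *
b=lambda x,y,z:back("top",158+x/2.75,130+y/2.75,z).round(3)
print("jar",b(288,76,.078),"tin",b(459,85,.093),"flask",b(100,45,.118),"jawcorner",back("top",179,272,.02),back("top",120,305,.02),back("top",141,323,.02))
E
python3 t.py .6125 .022 .2 -.07 0
```

```text
jar [0.723 0.027 0.078] tin [ 0.714 -0.102  0.093] flask [0.731 0.158 0.118] jawcorner [0.48422528 0.20680937 0.02      ] [0.41074125 0.32964143 0.02      ] [0.37408525 0.28167204 0.02      ]
[-0.57, -0.349, 0.0308, -0.0016, 0.0007, 1.3001] rows 10.705751059066472 6.915184939513483 q [ 1.02  0.18  1.61 -0.    1.35 -0.21] t 0.1
```

```bash
python3 jog.py '[[-0.57,-0.349,0.031,-0.0016,0.0007,1.3,1],[-0.57,-0.349,0.031,-0.0016,0.0007,1.3,1],[-0.57,-0.349,0.031,-0.0016,0.0007,1.3,1],[-0.57,-0.349,0.031,-0.0016,0.0007,1.3,1],[-0.57,-0.349,0.031,-0.0016,0.0007,1.3,1],[-0.57,-0.349,0.031,-0.0016,0.0007,1.3,1],[-0.57,-0.349,0.031,-0.0016,0.0007,1.3,1],[-0.57,-0.349,0.031,-0.0016,0.0007,1.3,1],[-0.57,-0.349,0.031,-0.0016,0.0007,1.3,1],[-0.57,-0.349,0.031,-0.0016,0.0007,1.3,1]]'; python3 t.py .6125 .022 .026 -.07 0
```

```text
time_s: 1.35
eef_pos: [0.5859, 0.0549, 0.2019]
eef_rot: [-0.0, 0.732, 0.682, 0.001]
wrist_force: [1.5, 0.3, 1.3]
opening: 1.001
grasp_force: 0.0
[-0.0313, 0.0288, 0.1759, 0.0004, -0.0016, -0.0003] rows 2.894882754423409 0.00901184025183227 q [-0.11  0.24  1.6   0.    1.3  -0.04] t 1.35
```

```bash
python3 jog.py '[[-0.031,0.029,0.05,0,0,0,1],[-0.031,0.029,0.1,0,0,0,1],[-0.031,0.029,0.15,0,0,0,1],[-0.031,0.029,0.176,0,0,0,1],[-0.031,0.029,0.176,0,0,0,1],[-0.031,0.029,0.176,0,0,0,1],[-0.031,0.029,0.176,0,0,0,0],[-0.031,0.029,0.176,0,0,0,0],[-0.031,0.029,0.176,0,0,0,0],[-0.031,0.029,0.176,0,0,0,0]]'; python3 t.py .6125 .022 .026 -.07 0
```

```text
time_s: 2.6
eef_pos: [0.6137, 0.0238, 0.0284]
eef_rot: [0.001, 0.731, 0.682, 0.002]
wrist_force: [-0.2, 0.6, 6.2]
opening: 0.644
grasp_force: 65.4
[-0.0019, -0.001, 0.0024, 0.0047, -0.0011, 0.0002] rows 0.05221725226773097 0.025503066232246213 q [-0.15  0.51  1.63  0.    1.   -0.09] t 2.6
```

```bash
python3 jog.py '[[0,0,-0.03,0,0,0,0],[0,0,-0.08,0,0,0,0],[0,0,-0.14,0,0,0,0],[0,0,-0.2,0,0,0,0],[0,0,-0.25,0,0,0,0],[0,0,-0.25,0,0,0,0],[0,0,-0.25,0,0,0,0]]'; python3 t.py .3 .46 .25 -.57 0
```

```text
time_s: 3.48
eef_pos: [0.6109, 0.0238, 0.2753]
eef_rot: [-0.001, 0.731, 0.682, 0.0]
wrist_force: [-0.9, 0.1, -2.7]
opening: 0.642
grasp_force: 66.3
[0.4133, -0.3406, 0.0262, -0.0012, -0.0013, 0.5] rows 8.579881806501975 2.659674611009678 q [-0.16  0.23  1.46  0.    1.45 -0.09] t 3.475
```

```bash
python3 jog.py '[[0.413,-0.34,0.02,0,0,0.5,0],[0.413,-0.34,0.02,0,0,0.5,0],[0.413,-0.34,0.02,0,0,0.5,0],[0.413,-0.34,0.02,0,0,0.5,0],[0.413,-0.34,0.02,0,0,0.5,0],[0.413,-0.34,0.02,0,0,0.5,0],[0.413,-0.34,0.02,0,0,0.5,0],[0.413,-0.34,0.02,0,0,0.5,0],[0.413,-0.34,0.02,0,0,0.5,0],[0.413,-0.34,0.02,0,0,0.5,0]]'; python3 t.py .3 .46 .22 -.57 1.5708
```

```text
time_s: 4.72
eef_pos: [0.2984, 0.4601, 0.2537]
eef_rot: [0.0, 0.876, 0.482, -0.002]
wrist_force: [-0.3, -0.9, -3.1]
opening: 0.645
grasp_force: 66.2
[0.0008, 0.0014, 0.0337, -0.0045, 1.5741, 0.002] rows 0.5393839261555629 8.372858606080666 q [0.78 0.11 1.65 0.   1.39 1.34] t 4.725
```

```bash
python3 jog.py '[[0,0,0.03,0,1.571,0,0],[0,0,0.03,0,1.571,0,0],[0,0,0.03,0,1.571,0,0],[0,0,0.03,0,1.571,0,0],[0,0,0.03,0,1.571,0,0],[0,0,0.03,0,1.571,0,0],[0,0,0.03,0,1.571,0,0],[0,0,0.03,0,1.571,0,0],[0,0,0.03,0,1.571,0,0],[0,0,0.03,0,1.571,0,0]]'; python3 t.py .3 .46 .12 -.57 1.5708
python3 - <<'E'
from h import *
get_obs()
crop("side",200,150,400,330,1.8,"pics/s1.png")
E
```

```text
time_s: 5.98
eef_pos: [0.2919, 0.466, 0.2209]
eef_rot: [-0.321, 0.697, 0.403, 0.499]
wrist_force: [-2.0, 1.9, -3.4]
opening: 0.647
grasp_force: 66.4
[-0.0963, 0.0146, 0.0282, -0.087, 0.3016, -0.0331] rows 1.6219945607599788 1.6788690825580659 q [ 0.41 -0.18  2.55  2.07  0.76 -0.83] t 5.975
```

View pics/s1.png

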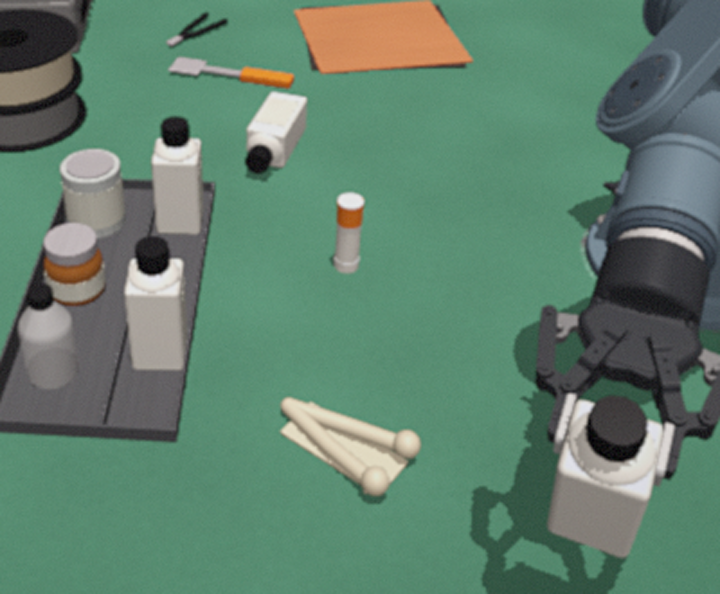

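The bottle is held with its cap almost up, at crop (615,430). The arm is folded close to its joint 3 limit, so I'll move the staging point outward.

```bash
python3 -c "
from h import *
print(proj('top',[.36,.56,0]),proj('top',[.3,.46,0]))"; python3 t.py .36 .56 .2 -.57 1.5708
```

```text
[ 18.25501405 325.39076538] [ 60.88752062 354.81951178]
[0.0171, 0.0159, 0.1164, -0.0838, 0.3007, -0.0321] rows 1.899934437857721 1.6691426794836044 q [ 0.41 -0.17  2.56  2.08  0.76 -0.85] t 6.025
```

```bash
python3 jog.py '[[0.017,0.016,0.116,-0.08,0.3,-0.03,0],[0.017,0.016,0.116,-0.08,0.3,-0.03,0],[0.017,0.016,0.116,-0.08,0.3,-0.03,0],[0.017,0.016,0.116,-0.08,0.3,-0.03,0],[0.017,0.016,0.116,-0.08,0.3,-0.03,0],[0.017,0.016,0.116,-0.08,0.3,-0.03,0],[0.017,0.016,0.116,-0.08,0.3,-0.03,0]]'; python3 t.py .36 .56 .1 -.57 1.5708
```

```text
time_s: 6.9
eef_pos: [0.3596, 0.5628, 0.2064]
eef_rot: [-0.344, 0.619, 0.341, 0.618]
wrist_force: [-0.4, 1.1, -3.2]
opening: 0.648
grasp_force: 66.7
[-0.1064, 0.0023, -0.0023, -0.0097, -0.0014, -0.0046] rows 1.70358543202383 0.05744990599524102 q [ 0.65  0.45  2.26  2.75  1.17 -1.4 ] t 6.9
```

```bash
python3 jog.py '[[-0.06,0,0,-0.01,0,0,0],[-0.11,0,0,-0.01,0,0,0],[-0.118,0,0,-0.01,0,0,0],[-0.118,0,0,-0.01,0,0,0],[-0.118,0,0,-0.01,0,0,0]]'; python3 jog.py '[[-0.002,0,0,0,0,0,0],[-0.004,0,0,0,0,0,0]]';  python3 t.py .36 .56 .08 -.57 1.5708
python3 - <<'E'
from h import *
get_obs()
crop("side",340,180,300,300,2,"pics/s2.png")
E
```

```text
time_s: 7.52
eef_pos: [0.3594, 0.5639, 0.0892]
eef_rot: [-0.341, 0.62, 0.337, 0.621]
wrist_force: [-0.2, -0.2, -1.9]
opening: 0.643
grasp_force: 66.8
time_s: 7.78
eef_pos: [0.3589, 0.5635, 0.0831]
eef_rot: [-0.341, 0.621, 0.338, 0.62]
wrist_force: [-0.6, -0.3, -1.6]
opening: 0.643
grasp_force: 66.8
[-0.003, 0.0029, -0.0023, 0.0002, -0.0, -0.005] rows 0.07661848273210792 0.026604916408661316 q [ 0.66  0.84  2.13  2.8   1.41 -1.51] t 7.775
```

View pics/s2.png

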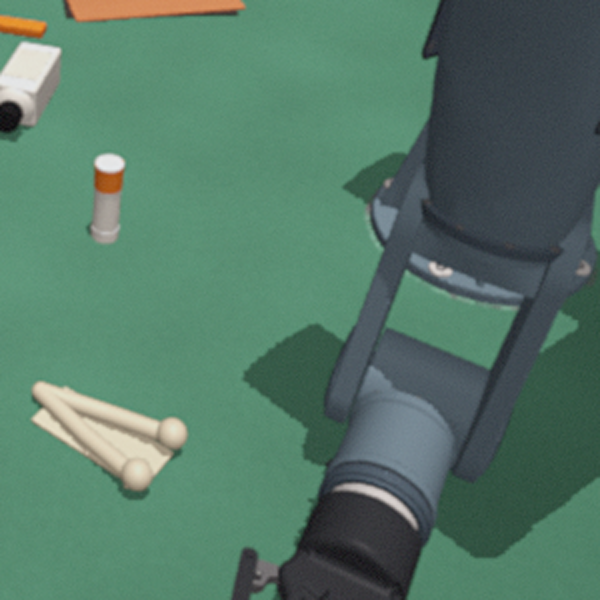

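The bottle is outside this view, so I'll lower it by force.

```bash
python3 jog.py '[[-0.001,0,0,0,0,0,0],[-0.002,0,0,0,0,0,0],[-0.002,0,0,0,0,0,0]]' | egrep 'pos|force'; python3 jog.py '[[-0.001,0,0,0,0,0,0],[-0.002,0,0,0,0,0,0],[-0.002,0,0,0,0,0,0]]'| egrep 'pos|force'
```

```text
eef_pos: [0.3585, 0.5632, 0.0801]
wrist_force: [-1.1, -2.5, 3.6]
grasp_force: 67.0
eef_pos: [0.3588, 0.5635, 0.0801]
wrist_force: [-3.5, -5.3, 11.7]
grasp_force: 67.5
```

```bash
python3 jog.py '[[0.001,0,0,0,0,0,0.5],[0.001,0,0,0,0,0,0.9],[0.001,0,0,0,0,0,1],[0.001,0,0,0,0,0,1],[0.001,0,-0.03,0,0,0,1],[0.001,0,-0.08,0,0,0,1],[0.001,0,-0.13,0,0,0,1],[0.001,0,-0.16,0,0,0,1],[0.05,0,-0.16,0,0,0,1],[0.1,0,-0.16,0,0,0,1]]'; python3 t.py .28 .43 .28 -.57 0
python3 - <<'E'
from h import *
get_obs()
crop("top",0,200,300,225,2.6,"pics/c2.png")
E
```

```text
time_s: 9.82
eef_pos: [0.2747, 0.431, 0.1659]
eef_rot: [-0.341, 0.626, 0.336, 0.615]
wrist_force: [0.8, 0.5, 0.1]
opening: 1.003
grasp_force: 0.0
[0.1142, 0.0035, 0.0009, -0.0084, -1.5609, -0.0125] rows 1.8276415356843916 8.30292570719564 q [ 0.35  0.56  2.57  2.5   1.55 -1.55] t 9.825
```

View pics/c2.png

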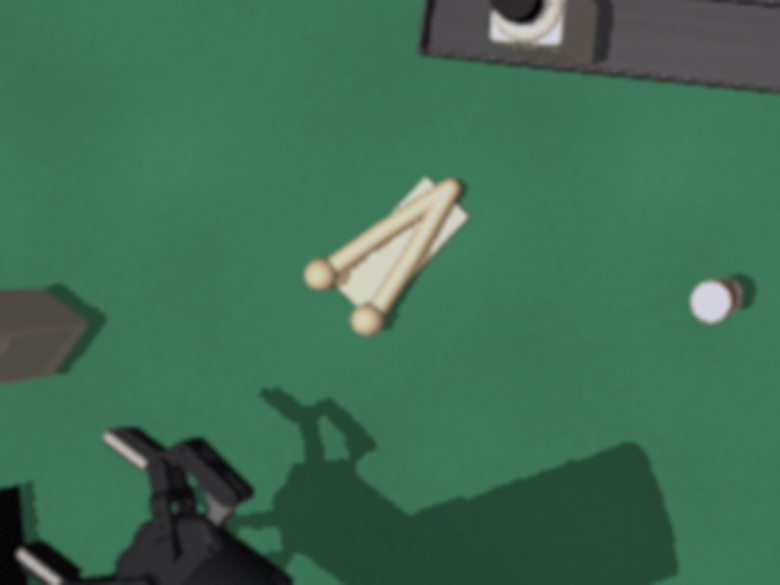

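The bottle stands at the left edge of the picture, with its near corner at crop (88,322), and it's clear of the gripper. Next I'll go tool-down.

```bash
python3 jog.py '[[0.06,0,0,0,0,0,1],[0.12,0,0,0,-0.18,0,1],[0.15,0,0,0,-0.36,0,1],[0.15,0,0.02,0,-0.54,0,1],[0.15,0,0.04,0,-0.72,0,1],[0.15,0,0.06,0,-0.9,0,1],[0.15,0,0.08,0,-1.08,0,1],[0.15,0,0.1,0,-1.26,0,1],[0.15,0,0.1,0,-1.44,0,1],[0.15,0,0.1,0,-1.56,0,1]]'; python3 t.py .357 .561 .25 -.57 0
```

```text
time_s: 11.12
eef_pos: [0.3299, 0.5155, 0.3193]
eef_rot: [-0.2, 0.818, 0.482, 0.242]
wrist_force: [-0.9, -0.1, -0.3]
opening: 0.998
grasp_force: 0.0
[0.0021, 0.0098, 0.0866, -0.121, -0.627, 0.0621] rows 1.3951989219498981 3.4125380717551708 q [ 0.63 -0.19  1.92  0.44  0.91  0.95] t 11.125
```

```bash
python3 jog.py '[[0.002,0.01,0,-0.12,-0.63,0.06,1],[0.002,0.01,0.05,-0.12,-0.63,0.06,1],[0.002,0.01,0.086,-0.12,-0.63,0.06,1],[0.002,0.01,0.086,-0.12,-0.63,0.06,1],[0.002,0.01,0.086,-0.12,-0.63,0.06,1],[0.002,0.01,0.086,-0.12,-0.63,0.06,1]]'; python3 t.py .357 .561 .127 -.57 0
```

```text
time_s: 11.88
eef_pos: [0.3568, 0.5615, 0.2516]
eef_rot: [-0.002, 0.876, 0.482, 0.002]
wrist_force: [-0.3, 0.2, 0.0]
opening: 0.999
grasp_force: 0.0
[-0.001, 0.0008, 0.1246, -0.0023, -0.0053, 0.0048] rows 1.9936102574910737 0.040082503300793645 q [0.83 0.36 1.34 0.   1.43 1.39] t 11.875
```

```bash
python3 jog.py '[[0,0,0.05,0,0,0,1],[0,0,0.1,0,0,0,1],[0,0,0.124,0,0,0,1],[0,0,0.124,0,0,0,1],[0,0,0.124,0,0,0,0.6],[0,0,0.124,0,0,0,0],[0,0,0.124,0,0,0,0],[0,0,0.124,0,0,0,0],[0,0,0.124,0,0,0,0],[0,0,0.124,0,0,0,0]]';python3 jog.py '[[0,0,-0.02,0,0,0,0],[0,0,-0.06,0,0,0,0],[0,0,-0.12,0,0,0,0],[0,0,-0.18,0,0,0,0],[0,0,-0.22,0,0,0,0],[0,0,-0.22,0,0,0,0]]'; python3 t.py .62 .075 .34 -.08 0
```

```text
time_s: 13.12
eef_pos: [0.3579, 0.5631, 0.1291]
eef_rot: [-0.002, 0.876, 0.482, 0.003]
wrist_force: [0.4, -1.0, 6.1]
opening: 0.376
grasp_force: 59.7
time_s: 13.88
eef_pos: [0.3578, 0.5627, 0.353]
eef_rot: [-0.003, 0.876, 0.482, 0.005]
wrist_force: [-0.1, 0.5, -3.8]
opening: 0.377
grasp_force: 60.1
[-0.2715, 0.4827, 0.0093, 0.0025, -0.0124, -0.4853] rows 8.86158898186578 2.5820001236696464 q [0.83 0.31 1.21 0.   1.61 1.39] t 13.875
```

```bash
python3 t.py .615 .054 .34 -.07 0
```

```text
[-0.2919, 0.4897, 0.0091, 0.0026, -0.0124, -0.4952] rows 9.122443354586943 2.63517379189673 q [0.83 0.31 1.21 0.   1.61 1.39] t 13.875
```

```bash
python3 jog.py '[[-0.292,0.49,0.009,0.0026,-0.012,-0.495,0],[-0.292,0.49,0.009,0.0026,-0.012,-0.495,0],[-0.292,0.49,0.009,0.0026,-0.012,-0.495,0],[-0.292,0.49,0.009,0.0026,-0.012,-0.495,0],[-0.292,0.49,0.009,0.0026,-0.012,-0.495,0],[-0.292,0.49,0.009,0.0026,-0.012,-0.495,0],[-0.292,0.49,0.009,0.0026,-0.012,-0.495,0],[-0.292,0.49,0.009,0.0026,-0.012,-0.495,0],[-0.292,0.49,0.009,0.0026,-0.012,-0.495,0],[-0.292,0.49,0.009,0.0026,-0.012,-0.495,0]]' >/dev/null; python3 jog.py '[[0,0,0,0,0,0,0],[0,0,0,0,0,0,0],[0,0,0,0,0,0,0]]'; python3 t.py .615 .054 .2 -.07 0
```

```text
time_s: 15.5
eef_pos: [0.6136, 0.054, 0.3362]
eef_rot: [0.0, 0.731, 0.683, -0.004]
wrist_force: [-0.3, 0.1, -2.3]
opening: 0.375
grasp_force: 60.5
[0.001, 0.0022, 0.1362, -0.0055, 0.0065, 0.0017] rows 2.1789326442142354 0.046255046014441616 q [-0.1   0.21  1.36 -0.01  1.57 -0.03] t 15.5
```

```bash
python3 jog.py '[[0.001,0.001,0.05,-0.005,0.006,0,0],[0.001,0.001,0.1,-0.005,0.006,0,0],[0.001,0.001,0.14,-0.005,0.006,0,0],[0.001,0.001,0.165,-0.005,0.006,0,0],[0.001,0.001,0.18,-0.005,0.006,0,0],[0.001,0.001,0.18,-0.005,0.006,0,0],[0.001,0.001,0.18,-0.005,0.006,0,0]]'
python3 - <<'E'
from h import *
get_obs()
crop("side",180,200,200,200,3,"pics/s3.png")
E
```

```text
time_s: 16.38
eef_pos: [0.6151, 0.0523, 0.1577]
eef_rot: [0.001, 0.731, 0.682, 0.0]
wrist_force: [-0.5, -0.4, -3.3]
opening: 0.378
grasp_force: 60.4
```

View pics/s3.png

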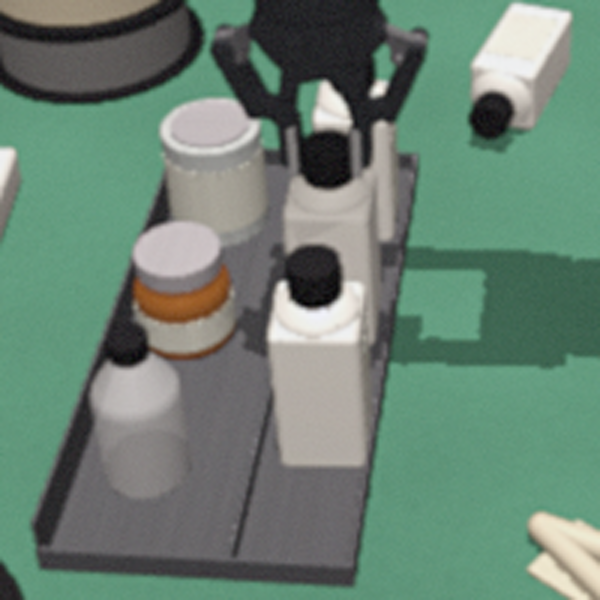

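The held bottle hangs upright behind left_bottle (cap at crop (325,160)) and is in line with the lane. I'll lower it.

```bash
python3 jog.py '[[0,0,0.008,0,0,0,0],[0,0,0.016,0,0,0,0],[0,0,0.02,0,0,0,0],[0,0,0.02,0,0,0,0]]'|egrep 'pos|force'; python3 jog.py '[[0,0,0.002,0,0,0,0],[0,0,0.003,0,0,0,0],[0,0,0.003,0,0,0,0]]'|egrep 'pos|force'; python3 jog.py '[[0,0,0.001,0,0,0,0],[0,0,0.002,0,0,0,0],[0,0,0.002,0,0,0,0]]'|egrep 'pos|force'
```

```text
eef_pos: [0.6137, 0.0521, 0.1353]
wrist_force: [0.6, 0.3, -2.3]
grasp_force: 60.5
eef_pos: [0.6141, 0.0521, 0.1331]
wrist_force: [-0.1, 0.6, -2.8]
grasp_force: 60.5
eef_pos: [0.6147, 0.0519, 0.1322]
wrist_force: [-1.4, -0.9, 5.3]
grasp_force: 61.4
```

```bash
python3 jog.py '[[0,0,0,0,0,0,0.5],[0,0,0,0,0,0,0.8],[0,0,0,0,0,0,0.9],[0,0,-0.04,0,0,0,1],[0,0,-0.08,0,0,0,1],[0,0,-0.12,0,0,0,1],[0,0,-0.12,0,0,0,1]]'; python3 t.py .479 -.256 .2 -.34 0
```

```text
time_s: 18.55
eef_pos: [0.6164, 0.0521, 0.2555]
eef_rot: [0.003, 0.732, 0.682, 0.002]
wrist_force: [0.5, 0.4, -0.1]
opening: 0.999
grasp_force: 0.0
[-0.3169, -0.1158, 0.055, 0.0074, -0.0, 0.2696] rows 5.470105676896232 1.4348480381964883 q [-0.11  0.25  1.47 -0.    1.41 -0.04] t 18.55
```

```bash
python3 jog.py '[[-0.317,-0.116,0.055,0.007,0,0.27,1],[-0.317,-0.116,0.055,0.007,0,0.27,1],[-0.317,-0.116,0.055,0.007,0,0.27,1],[-0.317,-0.116,0.055,0.007,0,0.27,1],[-0.317,-0.116,0.055,0.007,0,0.27,1],[-0.317,-0.116,0.055,0.007,0,0.27,1],[-0.317,-0.116,0.055,0.007,0,0.27,1],[-0.317,-0.116,0.055,0.007,0,0.27,1]]'; python3 t.py .479 -.256 .022 -.34 0
python3 - <<'E'
from h import *
get_obs()
crop("top",158,130,290,190,2.75,"pics/c3.png")
E
```

```text
time_s: 19.55
eef_pos: [0.4761, -0.255, 0.1957]
eef_rot: [-0.003, 0.817, 0.577, -0.003]
wrist_force: [-0.9, -0.2, -0.2]
opening: 0.999
grasp_force: 0.0
[0.0002, 0.0045, 0.1737, -0.0082, 0.0009, -0.0005] rows 2.7799949296177067 0.04390198117059512 q [-0.71  0.14  1.72 -0.    1.28 -0.37] t 19.55
```

View pics/c3.png

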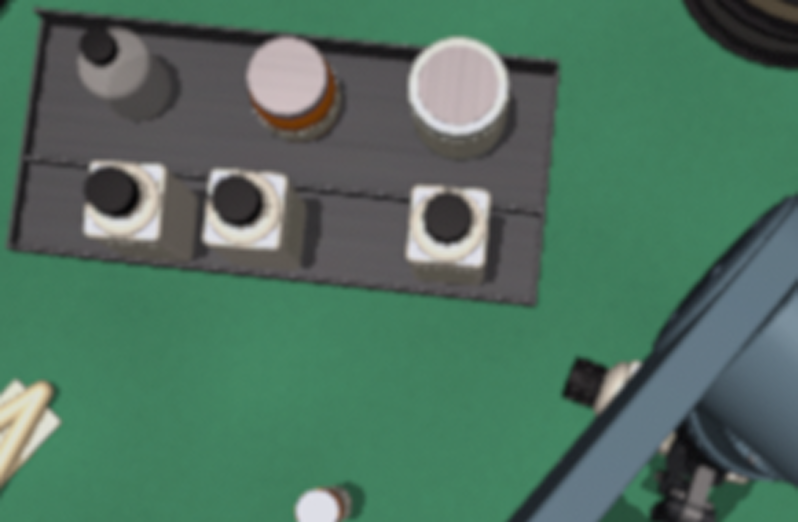

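bottle_a stands upright in the lane (cap at crop (238,200)) in line with its neighbours, with a gap of about 120 crop px (roughly 88 mm) to right_bottle. Next I'll grasp bottle_b.

```bash
python3 jog.py '[[0,0.003,0.05,-0.008,0,0,1],[0,0.003,0.1,-0.008,0,0,1],[0,0.003,0.15,-0.008,0,0,1],[0,0.003,0.173,-0.008,0,0,1],[0,0.003,0.173,-0.008,0,0,1],[0,0.003,0.173,-0.008,0,0,0],[0,0.003,0.173,-0.008,0,0,0],[0,0.003,0.173,-0.008,0,0,0],[0,0.003,0.173,-0.008,0,0,0]]'; python3 jog.py '[[0,0,-0.03,0,0,0,0],[0,0,-0.08,0,0,0,0],[0,0,-0.14,0,0,0,0],[0,0,-0.2,0,0,0,0],[0,0,-0.25,0,0,0,0],[0,0,-0.25,0,0,0,0]]';python3 t.py .42 .44 .27 -.57 0;python3 t.py .55 -.15 .27 -1.87 0
```

```text
time_s: 20.72
eef_pos: [0.4792, -0.2576, 0.0255]
eef_rot: [0.003, 0.817, 0.577, 0.0]
wrist_force: [1.7, 1.9, 6.9]
opening: 0.648
grasp_force: 64.9
time_s: 21.48
eef_pos: [0.4795, -0.2579, 0.2791]
eef_rot: [0.006, 0.817, 0.577, 0.001]
wrist_force: [1.2, 0.4, -2.5]
opening: 0.645
grasp_force: 64.7
[0.638, -0.2892, 0.0026, 0.0111, 0.0043, 0.2296] rows 11.207115861023228 1.222657725294558 q [-0.71  0.07  1.64 -0.    1.43 -0.37] t 21.475
[0.1253, 0.0303, 0.0087, 0.0126, -0.0036, 1.5295] rows 2.066732970840811 8.136125872840502 q [-0.71  0.07  1.64 -0.    1.43 -0.37] t 21.475
```

```bash
python3 t.py .36 .56 .28 -.57 0; python3 jog.py '[[0.638,-0.289,0,0.011,0.004,0.23,0],[0.638,-0.289,0,0.011,0.004,0.23,0],[0.638,-0.289,0,0.011,0.004,0.23,0],[0.638,-0.289,0,0.011,0.004,0.23,0],[0.638,-0.289,0,0.011,0.004,0.23,0],[0.638,-0.289,0,0.011,0.004,0.23,0],[0.638,-0.289,0,0.011,0.004,0.23,0],[0.638,-0.289,0,0.011,0.004,0.23,0],[0.638,-0.289,0,0.011,0.004,0.23,0],[0.638,-0.289,0,0.011,0.004,0.23,0]]';python3 t.py .36 .56 .22 -.57 1.5708
```

```text
[0.731, -0.3857, -0.009, 0.0111, 0.0043, 0.2296] rows 13.224614235061308 1.222657725294558 q [-0.71  0.07  1.64 -0.    1.43 -0.37] t 21.475
time_s: 22.72
eef_pos: [0.4234, 0.368, 0.2707]
eef_rot: [-0.005, 0.877, 0.48, -0.003]
wrist_force: [0.7, -0.5, -1.8]
opening: 0.642
grasp_force: 64.5
[0.1274, -0.1565, 0.0523, -0.0081, 1.5714, -0.0088] rows 3.3351142351568615 8.358876767999515 q [0.5  0.12 1.59 0.01 1.43 1.07] t 22.725
```

```bash
python3 jog.py '[[0.127,-0.156,0.05,-0.008,1.571,-0.009,0],[0.127,-0.156,0.05,-0.008,1.571,-0.009,0],[0.127,-0.156,0.05,-0.008,1.571,-0.009,0],[0.127,-0.156,0.05,-0.008,1.571,-0.009,0],[0.127,-0.156,0.05,-0.008,1.571,-0.009,0],[0.127,-0.156,0.05,-0.008,1.571,-0.009,0],[0.127,-0.156,0.05,-0.008,1.571,-0.009,0],[0.127,-0.156,0.05,-0.008,1.571,-0.009,0],[0.127,-0.156,0.05,-0.008,1.571,-0.009,0],[0.127,-0.156,0.05,-0.008,1.571,-0.009,0]]';python3 jog.py '[[0,0,0,0,0,0,0],[0,0,0,0,0,0,0]]'>/dev/null; python3 t.py .36 .56 .1 -.57 1.5708
```

```text
time_s: 23.98
eef_pos: [0.3467, 0.5668, 0.2175]
eef_rot: [-0.314, 0.718, 0.423, 0.455]
wrist_force: [-0.4, 0.5, -2.2]
opening: 0.648
grasp_force: 65.0
[-0.108, 0.0232, 0.0448, -0.1224, 0.4061, -0.044] rows 1.9068029549916312 2.268288520826737 q [ 0.61  0.07  2.23  2.05  0.55 -0.7 ] t 24.225
```

```bash
python3 t.py .36 .56 .2 -.57 1.5708; python3 jog.py '[[-0.02,0.02,0.02,-0.122,0.406,-0.044,0],[-0.02,0.02,0.02,-0.122,0.406,-0.044,0],[-0.02,0.02,0.02,-0.122,0.406,-0.044,0],[-0.02,0.02,0.02,-0.122,0.406,-0.044,0],[-0.02,0.02,0.02,-0.122,0.406,-0.044,0],[-0.02,0.02,0.02,-0.122,0.406,-0.044,0],[-0.02,0.02,0.02,-0.122,0.406,-0.044,0]]';python3 t.py .36 .56 .1 -.57 1.5708
```

```text
[-0.0162, 0.0165, 0.0056, -0.1224, 0.4061, -0.044] rows 0.3804254012398016 2.268288520826737 q [ 0.61  0.07  2.23  2.05  0.55 -0.7 ] t 24.225
time_s: 25.1
eef_pos: [0.3691, 0.5701, 0.1949]
eef_rot: [-0.34, 0.618, 0.339, 0.623]
wrist_force: [-0.4, -0.7, -2.5]
opening: 0.643
grasp_force: 65.2
[-0.0948, -0.0024, -0.0141, -0.0007, -0.0076, 0.0019] rows 1.5344089103354734 0.04173461829864205 q [ 0.66  0.5   2.22  2.77  1.19 -1.43] t 25.1
```

```bash
python3 jog.py '[[-0.06,0,0,0,-0.008,0,0],[-0.1,0,0,0,-0.008,0,0],[-0.108,0,0,0,-0.008,0,0],[-0.108,0,0,0,-0.008,0,0],[-0.108,0,0,0,-0.008,0,0]]'|egrep 'pos|force'; for i in 1 ; do python3 jog.py '[[-0.002,0,0,0,0,0,0],[-0.004,0,0,0,0,0,0],[-0.004,0,0,0,0,0,0]]'|egrep 'pos|force'; done
```

```text
eef_pos: [0.3692, 0.5703, 0.0862]
wrist_force: [0.3, 0.2, -2.6]
grasp_force: 65.1
eef_pos: [0.3686, 0.5697, 0.0798]
wrist_force: [-0.3, -1.0, -1.9]
grasp_force: 65.1
```

```bash
python3 jog.py '[[-0.001,0,0,0,0,0,0],[-0.002,0,0,0,0,0,0],[-0.002,0,0,0,0,0,0]]'|egrep 'pos|force'
```

```text
eef_pos: [0.3686, 0.5698, 0.0781]
wrist_force: [-1.9, -1.7, 2.3]
grasp_force: 65.4
```

```bash
python3 jog.py '[[-0.001,0,0,0,0,0,0],[-0.001,0,0,0,0,0,0]]'|egrep 'pos|force'; python3 t.py .3686 .5698 .078 -.57 1.5708
```

```text
eef_pos: [0.3686, 0.5699, 0.078]
wrist_force: [-3.0, -3.4, 5.9]
grasp_force: 65.8
[-0.0, 0.0, -0.0001, -0.0003, 0.001, 0.0011] rows 0.0021049584997730715 0.00802024395631994 q [ 0.66  0.86  2.1   2.79  1.4  -1.51] t 26.725
```

```bash
python3 jog.py '[[0.001,0,0,0,0,0,0.5],[0.001,0,0,0,0,0,0.9],[0.001,0,0,0,0,0,1],[0.001,0,0,0,0,0,1],[0.001,0,-0.03,0,0,0,1],[0.001,0,-0.08,0,0,0,1],[0.001,0,-0.13,0,0,0,1],[0.001,0,-0.15,0,0,0,1],[0.06,0,-0.16,0,0,0,1],[0.12,0,-0.16,0,0,0,1]]'; python3 t.py .367 .567 .25 -.57 0
python3 - <<'E'
from h import *
get_obs()
crop("top",0,240,200,150,4,"pics/c4.png")
E
```

```text
time_s: 27.98
eef_pos: [0.2853, 0.4389, 0.1734]
eef_rot: [-0.339, 0.625, 0.34, 0.616]
wrist_force: [1.0, 0.9, 0.5]
opening: 1.003
grasp_force: 0.0
[0.0784, -0.0007, 0.151, -0.0044, -1.5586, -0.0043] rows 2.7219475580078742 8.290463847585878 q [ 0.37  0.5   2.56  2.51  1.49 -1.52] t 27.975
```

View pics/c4.png

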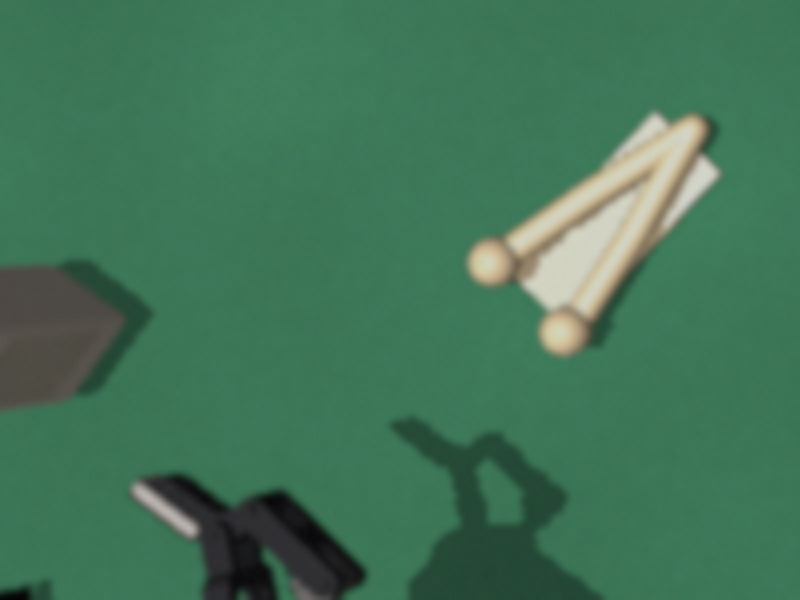

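bottle_b stands at the left edge (near corner at crop (125,320)), free of the gripper. I'll repeat the same regrasp by the cap.

```bash
python3 jog.py '[[0.06,0,0,0,0,0,1],[0.12,0,0,0,-0.18,0,1],[0.15,0,0,0,-0.36,0,1],[0.15,0,0.02,0,-0.54,0,1],[0.15,0,0.04,0,-0.72,0,1],[0.15,0,0.06,0,-0.9,0,1],[0.15,0,0.08,0,-1.08,0,1],[0.15,0,0.1,0,-1.26,0,1],[0.15,0,0.1,0,-1.44,0,1],[0.15,0,0.1,0,-1.56,0,1]]'; python3 t.py .367 .567 .25 -.57 0
```

```text
time_s: 29.28
eef_pos: [0.3402, 0.5245, 0.3262]
eef_rot: [-0.19, 0.821, 0.484, 0.237]
wrist_force: [-0.7, 0.1, -0.6]
opening: 0.995
grasp_force: 0.0
[-0.0025, 0.0104, 0.0907, -0.1071, -0.6072, 0.062] rows 1.4606931545368347 3.2959844619762877 q [ 0.64 -0.15  1.87  0.4   0.92  0.99] t 29.275
```

```bash
python3 jog.py '[[-0.002,0.01,0,-0.107,-0.607,0.06,1],[-0.002,0.01,0.05,-0.107,-0.607,0.06,1],[-0.002,0.01,0.09,-0.107,-0.607,0.06,1],[-0.002,0.01,0.09,-0.107,-0.607,0.06,1],[-0.002,0.01,0.09,-0.107,-0.607,0.06,1],[-0.002,0.01,0.09,-0.107,-0.607,0.06,1]]'; python3 t.py .367 .567 .128 -.57 0
```

```text
time_s: 30.02
eef_pos: [0.3666, 0.5683, 0.2526]
eef_rot: [-0.003, 0.876, 0.482, 0.004]
wrist_force: [-0.7, -0.0, 1.0]
opening: 1.0
grasp_force: 0.0
[-0.002, 0.0012, 0.1246, -0.0014, -0.0092, 0.0043] rows 1.9935394277282024 0.054449771061111846 q [0.82 0.38 1.31 0.   1.44 1.39] t 30.025
```

```bash
python3 jog.py '[[-0.002,0.001,0.05,0,-0.009,0.004,1],[-0.002,0.001,0.1,0,-0.009,0.004,1],[-0.002,0.001,0.124,0,-0.009,0.004,1],[-0.002,0.001,0.124,0,-0.009,0.004,1],[-0.002,0.001,0.124,0,-0.009,0.004,0.6],[-0.002,0.001,0.124,0,-0.009,0.004,0],[-0.002,0.001,0.124,0,-0.009,0.004,0],[-0.002,0.001,0.124,0,-0.009,0.004,0],[-0.002,0.001,0.124,0,-0.009,0.004,0],[-0.002,0.001,0.124,0,-0.009,0.004,0]]';python3 jog.py '[[0,0,-0.02,0,0,0,0],[0,0,-0.06,0,0,0,0],[0,0,-0.12,0,0,0,0],[0,0,-0.18,0,0,0,0],[0,0,-0.22,0,0,0,0],[0,0,-0.22,0,0,0,0]]'; python3 t.py .61 -.022 .34 -.07 0
```

```text
time_s: 31.28
eef_pos: [0.3673, 0.5681, 0.1295]
eef_rot: [-0.001, 0.877, 0.48, 0.0]
wrist_force: [-1.0, -0.4, 5.8]
opening: 0.371
grasp_force: 60.0
time_s: 32.02
eef_pos: [0.3681, 0.5684, 0.3535]
eef_rot: [-0.002, 0.877, 0.48, 0.003]
wrist_force: [-0.1, -0.0, -1.7]
opening: 0.374
grasp_force: 60.0
[-0.3668, 0.5221, 0.0111, 0.0019, -0.0066, -0.4997] rows 10.21113465623045 2.6582454048121633 q [0.82 0.34 1.17 0.   1.62 1.39] t 32.025
```

```bash
python3 jog.py '[[-0.367,0.522,0.011,0.002,-0.007,-0.5,0],[-0.367,0.522,0.011,0.002,-0.007,-0.5,0],[-0.367,0.522,0.011,0.002,-0.007,-0.5,0],[-0.367,0.522,0.011,0.002,-0.007,-0.5,0],[-0.367,0.522,0.011,0.002,-0.007,-0.5,0],[-0.367,0.522,0.011,0.002,-0.007,-0.5,0],[-0.367,0.522,0.011,0.002,-0.007,-0.5,0],[-0.367,0.522,0.011,0.002,-0.007,-0.5,0],[-0.367,0.522,0.011,0.002,-0.007,-0.5,0],[-0.367,0.522,0.011,0.002,-0.007,-0.5,0]]' >/dev/null; python3 t.py .61 -.022 .34 -.07 0
```

```text
[-0.0106, 0.0084, -0.0051, -0.0089, 0.0069, 0.0001] rows 0.23154179228757144 0.05998023514286995 q [-0.21  0.18  1.4  -0.01  1.57 -0.14] t 33.275
```

```bash
python3 jog.py '[[-0.01,0.008,0,-0.007,0.005,0,0],[-0.01,0.008,0,-0.007,0.005,0,0],[-0.01,0.008,0,-0.007,0.005,0,0]]'; python3 t.py .61 -.022 .158 -.07 0
```

```text
time_s: 33.65
eef_pos: [0.6094, -0.018, 0.3362]
eef_rot: [0.001, 0.731, 0.683, -0.001]
wrist_force: [-0.0, 0.5, -2.1]
opening: 0.373
grasp_force: 60.3
[-0.0036, 0.0009, 0.1783, -0.0003, 0.0018, 0.0016] rows 2.852658142020791 0.013131001710972706 q [-0.22  0.19  1.38 -0.    1.57 -0.15] t 33.65
```

```bash
python3 jog.py '[[-0.004,0.001,0.05,0,0,0,0],[-0.004,0.001,0.1,0,0,0,0],[-0.004,0.001,0.14,0,0,0,0],[-0.004,0.001,0.165,0,0,0,0],[-0.004,0.001,0.178,0,0,0,0],[-0.004,0.001,0.178,0,0,0,0],[-0.004,0.001,0.178,0,0,0,0]]'
python3 - <<'E'
from h import *
get_obs()
a=cams.camera("top"); b=cams.camera("side")
f=lambda im,x,y,w,h,s:cv2.resize(im[y:y+h,x:x+w],None,fx=s,fy=s,interpolation=cv2.INTER_CUBIC)
cv2.imwrite("pics/m1.png",np.hstack([f(a,158,130,210,160,1.9),f(b,180,200,200,152,2)]) )
E
```

```text
time_s: 34.52
eef_pos: [0.6119, -0.0238, 0.1605]
eef_rot: [0.002, 0.731, 0.682, 0.0]
wrist_force: [0.7, 1.0, -1.5]
opening: 0.37
grasp_force: 60.2
```

View pics/m1.png

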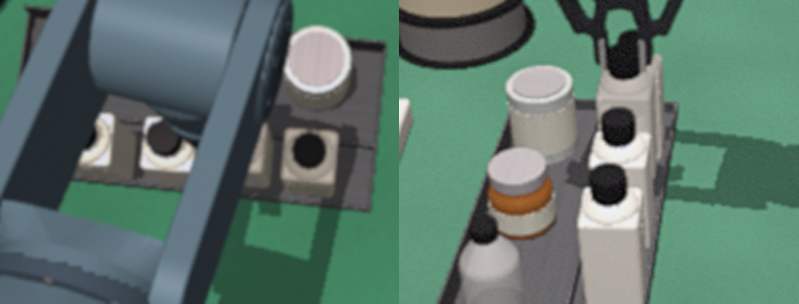

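The held bottle is upright over the gap (right half, cap at (628,55)), in line with the others and clear of right_bottle. I'll lower it.

```bash
python3 jog.py '[[0,0,0.008,0,0,0,0],[0,0,0.016,0,0,0,0],[0,0,0.023,0,0,0,0],[0,0,0.023,0,0,0,0]]'|egrep 'pos|force'; python3 jog.py '[[0,0,0.002,0,0,0,0],[0,0,0.003,0,0,0,0],[0,0,0.003,0,0,0,0]]'|egrep 'pos|force'; python3 jog.py '[[0,0,0.001,0,0,0,0],[0,0,0.002,0,0,0,0],[0,0,0.002,0,0,0,0]]'|egrep 'pos|force'
```

```text
eef_pos: [0.6102, -0.024, 0.1346]
wrist_force: [0.9, 0.5, -1.4]
grasp_force: 60.2
eef_pos: [0.611, -0.0242, 0.1329]
wrist_force: [0.6, 0.2, -2.6]
grasp_force: 60.2
eef_pos: [0.6115, -0.0245, 0.1325]
wrist_force: [-3.5, -0.9, 7.8]
grasp_force: 61.3
```

Contact came at the lane floor height (TCP z 0.1325, as with bottle_a). I'll release, retreat and check.

```bash
python3 jog.py '[[0,0,0,0,0,0,0.5],[0,0,0,0,0,0,0.8],[0,0,0,0,0,0,0.9],[0,0,-0.04,0,0,0,1],[0,0,-0.08,0,0,0,1],[0,0,-0.12,0,0,0,1],[0,0,-0.16,0,0,0,1]]';python3 jog.py '[[0.06,-0.06,0,0,0,0,1],[0.12,-0.12,0,0,0,0,1],[0.18,-0.18,0,0,0,0,1],[0.24,-0.2,0,0,0,0,1],[0.3,-0.22,0,0,0,0,1],[0.36,-0.22,0,0,0,0,1],[0.36,-0.22,0,0,0,0,1],[0.36,-0.22,0,0,0,0,1]]'
python3 - <<'E'
from h import *
get_obs()
a=cams.camera("top"); b=cams.camera("side")
f=lambda im,x,y,w,h,s:cv2.resize(im[y:y+h,x:x+w],None,fx=s,fy=s,interpolation=cv2.INTER_CUBIC)
cv2.imwrite("pics/m2.png",np.hstack([f(a,158,130,210,200,1.9),f(b,180,200,200,190,2)]) )
E
```

```text
time_s: 36.75
eef_pos: [0.6107, -0.0237, 0.292]
eef_rot: [0.001, 0.731, 0.682, -0.001]
wrist_force: [0.4, -0.3, -0.1]
opening: 0.997
grasp_force: 0.0
time_s: 37.75
eef_pos: [0.4149, 0.3542, 0.2894]
eef_rot: [0.001, 0.729, 0.684, -0.0]
wrist_force: [-0.1, 0.0, -0.4]
opening: 0.999
grasp_force: 0.0
```

View pics/m2.png

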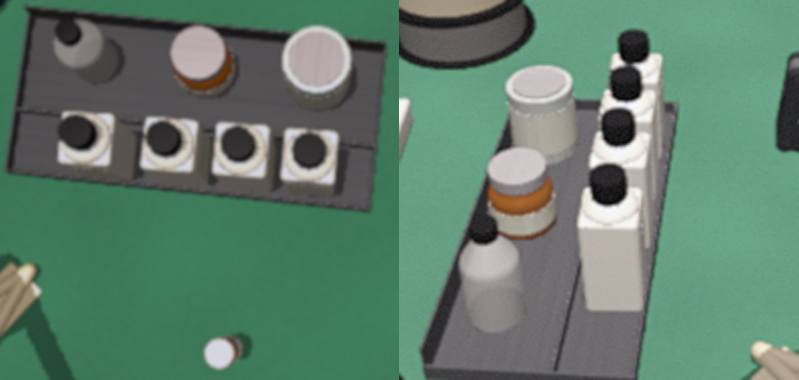

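All four bottles stand upright in a line: caps in the left half at (77,131), (164,139), (238,144) and (309,151). The glue stick and rear stock are undisturbed.

```bash
python3 -c "
from bench import ctrl, cams, get_obs
print(ctrl.hand_in())"
```

```text
the job is handed in; nothing more can be done
None
```

Both tipped bottles now stand upright, cap up and released, side by side in the front-lane gap; the last pictures showed nothing else disturbed, and I handed the job in at about 38 s (no verdict was returned).

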